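# Half-shutter light check of a gauge dial

### The arm

A 6-joint arm with a two-finger parallel gripper is mounted at the origin on the work surface. World frame = base frame: x ahead of the robot, y to its left, z up, the work surface at z = 0. Lengths are in m, angles in degrees, forces in N, time in s.
With the tool pointing down it reaches from about 0.325 to 0.85 m from the base axis. Payload 15.5 kg.
Tool frame: the origin (TCP) lies midway between the tips of the shut fingers; the grasp point (between the pads) lies 19 mm behind it; y points along the fingers, x is the direction in which the jaws open and shut, and the axes are right-handed (so a half turn about y gives the same grasp; the last joint's range is limited). The gripper opens to 91 mm and grips with 3 to 60 N. Pads are 32 mm wide; open, the fingers measure 118 mm over their backs; the gripper's body (76 mm by 178 mm) begins 60 mm behind the grasp point.
Start: joints at [67.867, 28.281, 77.091, -0, 74.628, -5.472], TCP at [0.179, 0.599, 0.214] pointing down, gripper open.
Joint ranges: [-166.48, 166.48], [-47.26, 123.95], [12.59, 153.08], [-70.14, 250.14], [6.76, 159.57], [-176.63, 176.63]. Speed limits (degrees/s): [108.29, 108.29, 147.25, 172.46, 172.46, 172.46].

### API

Orientations are given as a 3x3 rotation matrix whose columns are the frame's x, y, z axes.
In Python, from bench import ctrl gives the robot as it stands. The module is installed in compiled form; this text tells all that it offers. Calls block until the motion is done:
- ctrl.goto(position, orientation): joint-space move of the TCP to a pose.
- ctrl.move_l(position, vel=0.15, ori=None, contact_N=None): straight line of the TCP; ori=None keeps the orientation; vel is the mean speed in m/s. With contact_N (N) it stops when the force on the tool has changed by that much, and returns True; else False.
- ctrl.movej(angles): joint-space move.
- ctrl.command_gripper(opening): opening from 0.0 (shut) to 1.0 (fully open); the grip force is fixed at half the most; returns when the fingers have stopped.
- ctrl.sleep(seconds).
- ctrl.ik(position, orientation): joint angles nearest the present ones, or None.
- ctrl.read_camera(name): name is "scene" or "top" or "wrist"; returns the picture (420x560x3 uint8, blue, green, red); there is no depth.
- ctrl.camera_params(name): a dict with "fx", "fy", "cx", "cy" (pixels), "D" ([k1, k2, p1, p2, k3] as OpenCV has them; the pictures are not rectified), "pose" (4x4, takes a point from camera to world coordinates); the wrist camera has in their place "T_tool_cam" (4x4, takes a point from camera to tool coordinates, whose origin is the TCP and whose axes are the tool frame's). Camera axes: x right, y up, looking along -z (the intrinsics and any distortion apply to the point x, -y, -z); pixel columns grow to the right and rows downward; lengths in m; the calibration is good to about 2 mm. A picture is of the moment at which its call begins: read the wrist's pose just before it. camera_params takes no time and is no camera call.
A pose or a line that the arm cannot do raises ctrl.MotionError and nothing moves.
- ctrl.sign_off(): hands the job in, once; it reports no verdict.
Readings, each from a call of its own:
- ctrl.current_t(): time.
- ctrl.current_q(): joint angles.
- ctrl.current_dq(): joint speeds.
- ctrl.current_effort(): joint torques, N m.
- ctrl.current_tool_pos(): TCP position.
- ctrl.current_eef_rot(): TCP orientation.
- ctrl.current_contact_force(): force on the tool from outside, world axes, zero at the start.
- ctrl.current_wrist_torque(): the same for the moment, N m.
- ctrl.current_grip_width(): opening from 0.0 (shut) to 1.0 (fully open).
Only numpy, scipy, OpenCV 4.12 (cv2) and the standard library are available. Lean on these libraries where they do the work, as an engineer would, in place of code of your own. Each camera call takes 0.05 s, during which the arm holds its last target.

### The job

Set up the light for checking the clamped gauge: first slide the black grip of the cream dimmer unit level with its red set mark, while the lamp shutter is still shut. Then, with the gripper, slide the lamp box's sprung shutter by its orange tab to half travel (the red line), never running it to its open end stop, and finish while still holding it there against its spring. Leave everything else on the desk where it is.

Things in the scene. Friction and masses are not known exactly. Their poses are not given: they have to be found in the camera images.
- dimmer: Cream dimmer unit fixed to the desk, 120 mm (own x) by 200 mm (own y), 50 mm high. Origin on the desk directly under the middle of the slider's slot; the housing reaches from x -50 to +70 mm and y -100 to +100 mm. The slot runs along its own y axis. The unit and the lamp box can each stand on the left or the right, turned up to 0.35 rad.
- slider (a joint): Travel of the black grip along its slot in m, 0 to 0.12, growing towards the dimmer's +y; at 0.06 the grip is above the dimmer's origin. Friction of 1.5 N, stays where it is left.
- grip_center (a point): Centre of the black slider grip: an upright block 24 mm (x) by 14 mm (y, along the travel) by 36 mm high with a white line across its top. It lies 72 mm above the desk; the block reaches from 54 to 90 mm above the desk. Axes as the dimmer's.
- mark_tip (a point): The red set mark, a small stiff rider (16 by 5 by 7 mm) on a strip parallel to the slot, 30 mm to the +x side of the grip's line, 59 mm above the desk. Its y along the dimmer's y axis is where the centre of the grip has to be (grip and mark have the same own y when level). It differs from start to start; it is not to be moved. Axes as the dimmer's.
- lampbox: Grey lamp box fixed to the desk, 190 mm (own x) by 170 mm (own y), 60 mm high. Origin on the desk, under the orange tab when the shutter is at half travel; the box reaches from x -50 to +140 mm and y -85 to +85 mm. A glowing window on top, a cream gauge clamped at the far edge (x from 98 mm on, up to 140 mm above the desk). A white strip beside the tab bears black lines at the shut and open ends and a red line at half travel.
- shutter (a joint): Travel of the sprung shutter in m: 0 shut, 0.06 at the open end stop, growing towards the lamp box's +y; half travel is 0.030. The spring pulls it shut with 3 N at 0, rising by 1.5 N per cm to 7.5 N at half travel and 12 N at the stop, so it shuts by itself when let go.
- tab_center (a point): Centre of the shutter's orange tab, an upright block 26 mm (x) by 12 mm (y, along the travel) by 42 mm high, 86 mm above the desk; it stands on the steel shutter plate, whose top is 65 mm above the desk, and reaches up to 107 mm. Axes as the lamp box's. Moves along the lamp box's own y from -30 mm (shut) through 0 (half travel) to +30 mm (open).
- ref_gauge: Bystander: chrome reference gauge lying dial up, 96 mm across, 34 mm high, brass stem 40 mm long to its -x; loose. Origin under its centre.
- bezel_a: Bystander: loose aluminium dial bezel ring, 100 mm across, 12 mm high. Origin under its centre.
- bezel_b: Bystander: the second such bezel ring, same size.
- vial: Bystander: amber glass vial, 34 mm across, 62 mm high, loose, upright. Origin under its centre.
- hex_holder: Bystander: steel block 40 by 100 mm with upright hex keys up to 90 mm high, loose. Origin under its centre.
- rack: Bystander: wooden rack holding four cream gauge housings, all fixed, 340 mm (x) by 150 mm (y), about 155 mm high. Origin under its centre.
There are look-alikes about, which are no part of the job. Of the things that look like the dimmer, the middle-sized one is meant.

How it is judged (in metres and radians):
On the way, in this order (a step that is already met when the one before it is completed fails the run):
1. the slider grip stands level with the red mark while the shutter is still shut (y of grip_center in the frame of mark_tip between -0.005 and 0.005 m and value of joint shutter below 0.006 m), for 0.2 s.
2. the fingers hold the shutter still at half travel (value of joint shutter between 0.025 and 0.035 m and velocity of joint shutter between -0.01 and 0.01 m/s and contact force between the fingers and shutter above 3 N), for 0.5 s.
At the end, for the whole second after the job is handed in: The slider grip is within 5 mm of the set mark along its slot and not touched; the fingers hold the shutter (more than 3 N of contact) still within 5 mm of half travel (joint 0.025 to 0.035 m) (all of step 2 and y of grip_center in the frame of mark_tip between -0.005 and 0.005 m and contact force between the fingers and slider below 0.5 N); the arm keeps its last pose, push and grip.
It fails at once if the set mark is moved more than 4 mm (distance of mark_tip from where it was at the start of the episode above 0.004 m).
It fails at once if the shutter is run to its open end stop (beyond 56 mm of 60) (value of joint shutter above 0.056 m).
It fails at once if a loose bystander is moved more than 20 mm (distance of any of ref_gauge, bezel_a, bezel_b, vial, hex_holder from where it was at the start of the episode above 0.02 m).
It also fails if it takes over 43 s, if anything falls off the work surface, if the arm or the gripper's body presses on something with over 40 N, if the wrist force passes 120 N, or if a joint passes its speed limit or range.

## Working session

There is one attempt and no reset: what is moved stays moved. The work goes in short steps, each a Python script; the robot and the scene stay as the last script left them, time stands still between calls to the robot, and variables do not carry over. Pictures are saved under pics/ and viewed, and the job is handed in when it is done.

```bash
mkdir -p pics
python3 - <<'E'
from bench import ctrl
import cv2
for n in("scene","top","wrist"):
    cv2.imwrite(f"pics/{n}0.png",ctrl.read_camera(n))
    print(n,ctrl.camera_params(n))
print(ctrl.current_t(),ctrl.current_tool_pos(),ctrl.current_eef_rot())
E
```

```text
scene {'fx': 423.5795500873188, 'fy': 423.5795500873188, 'cx': 286.49348470438207, 'cy': 211.67528177356198, 'D': array([0.0028705, 0.       , 0.       , 0.       , 0.       ]), 'pose': array([[-0.12299172, -0.64529411,  0.75396854,  1.33816406],
       [ 0.99222164, -0.06524725,  0.10601421,  0.26209566],
       [-0.01921597,  0.76114277,  0.64829965,  0.82975703],
       [ 0.        ,  0.        ,  0.        ,  1.        ]])}
top {'fx': 460.433929258421, 'fy': 460.433929258421, 'cx': 286.25120978275584, 'cy': 196.4540996374543, 'D': array([-0.05193717,  0.        ,  0.        ,  0.        ,  0.        ]), 'pose': array([[ 0.01506362,  0.98431078, -0.17579922,  0.18127683],
       [-0.99984468,  0.01643707,  0.00635894,  0.13986589],
       [ 0.0091488 ,  0.17567613,  0.9844055 ,  1.63487901],
       [ 0.        ,  0.        ,  0.        ,  1.        ]])}
wrist {'fx': 375.0257230910656, 'fy': 375.0257230910656, 'cx': 277.97986657840096, 'cy': 211.79488016213787, 'D': array([-0.08434714,  0.        ,  0.        ,  0.        ,  0.        ]), 'T_tool_cam': array([[ 9.99999350e-01, -6.48042664e-04,  9.38229672e-04,
        -1.19976215e-03],
       [ 1.07756858e-03,  2.67960730e-01, -9.63429232e-01,
        -1.71109272e-01],
       [ 3.72934538e-04,  9.63429617e-01,  2.67961254e-01,
         7.65734257e-02],
       [ 0.00000000e+00,  0.00000000e+00,  0.00000000e+00,
         1.00000000e+00]])}
0.15 [0.17910271 0.59849728 0.21347331] [[ 2.86731928e-01 -3.42675064e-04 -9.58010795e-01]
 [ 9.58010409e-01 -8.64515815e-04  2.86732122e-01]
 [-9.26471432e-04 -9.99999568e-01  8.04019917e-05]]
```

View pics/scene0.png

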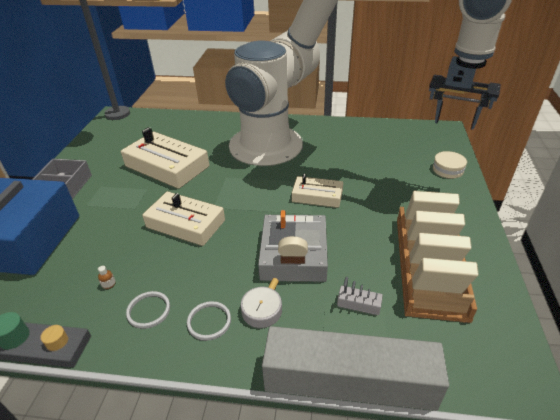

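View pics/top0.png

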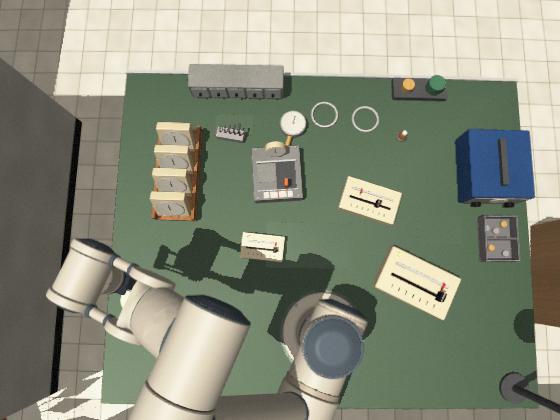

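View pics/wrist0.png

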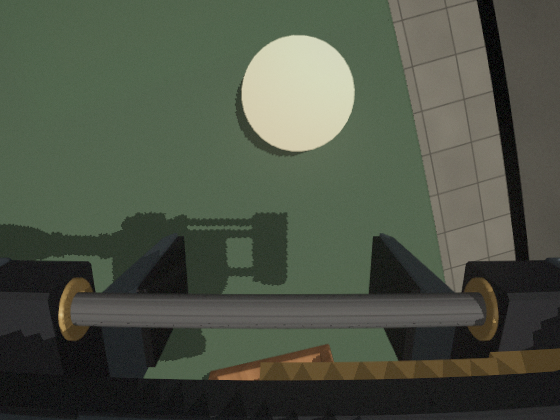

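The scene view shows three dimmers. The middle-sized one is near top-view pixel (370,200), and the lamp box is near (277,173). I'll enlarge both.

Run:
```python
import cv2
def crop(n,x,y,w,h,s,o):
    i=cv2.imread(f"pics/{n}.png")[y:y+h,x:x+w]
    cv2.imwrite(f"pics/{o}.png",cv2.resize(i,None,fx=s,fy=s,interpolation=cv2.INTER_CUBIC))
crop("top0",330,165,80,65,9,"c1")
crop("scene0",135,185,100,65,8,"c2")
crop("top0",240,135,75,75,8,"c3")
crop("scene0",250,200,90,85,7,"c4")
```

```text
(no output)
```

View pics/c1.png

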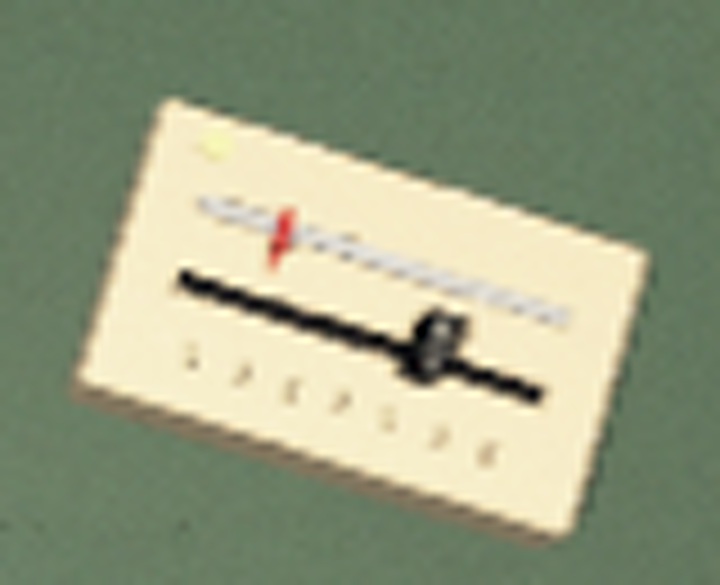

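View pics/c2.png

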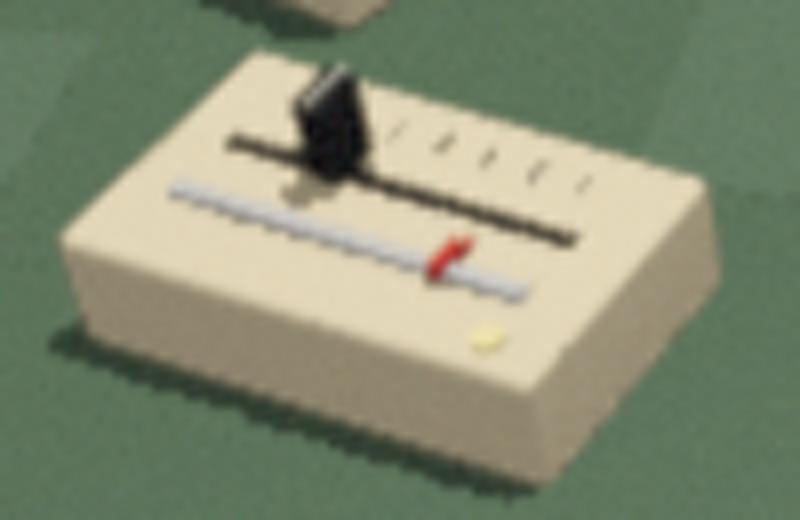

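View pics/c3.png

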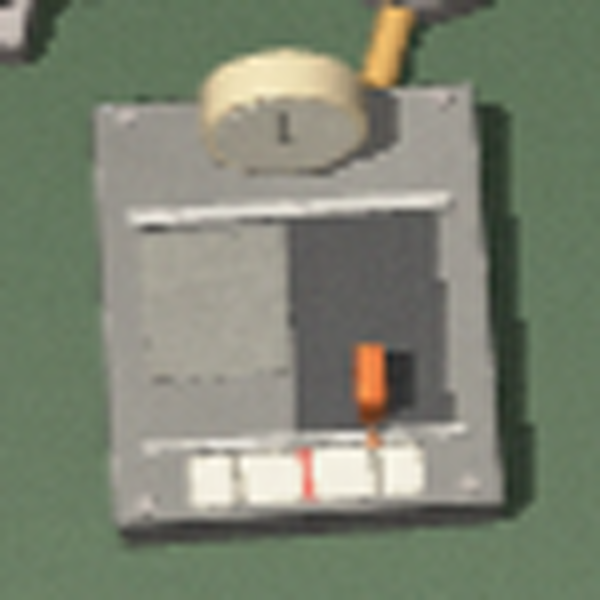

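View pics/c4.png

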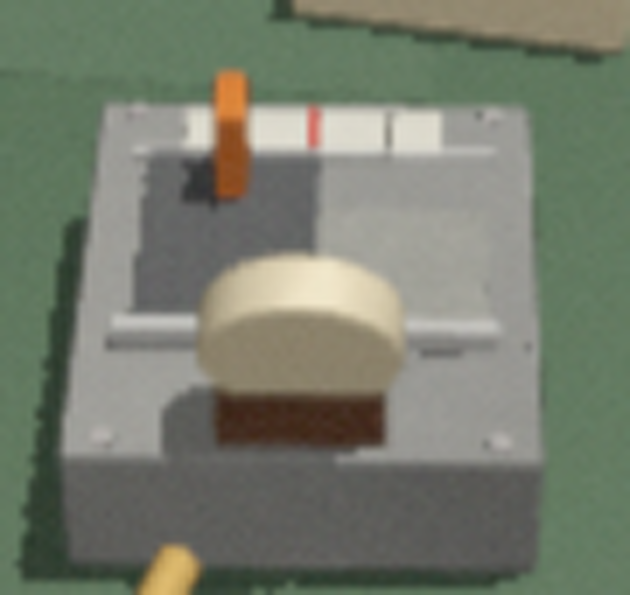

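```bash
cat > h.py <<'E'
import numpy as np,cv2
from scipy.optimize import least_squares
def campose(p,tool=None):
    return p["pose"] if "pose" in p else tool@p["T_tool_cam"]
def toolT(pos,R):
    T=np.eye(4);T[:3,:3]=R;T[:3,3]=pos;return T
F=np.diag([1,-1,-1.])
def K(p): return np.array([[p["fx"],0,p["cx"]],[0,p["fy"],p["cy"]],[0,0,1.]])
def proj(P,p,T):
    Ti=np.linalg.inv(T); c=(np.atleast_2d(P)@Ti[:3,:3].T+Ti[:3,3])@F
    return cv2.projectPoints(c,np.zeros(3),np.zeros(3),K(p),np.array(p["D"]))[0][:,0]
def ray(uv,p,T):
    x=cv2.undistortPoints(np.array([[uv]],float),K(p),np.array(p["D"]))[0,0]
    return T[:3,3],T[:3,:3]@F@np.array([x[0],x[1],1])
def atz(uv,p,T,z):
    o,d=ray(uv,p,T);return o+d*(z-o[2])/d[2]
def tri(obs): # [(uv,p,T)]
    A=np.zeros((3,3));b=np.zeros(3)
    for uv,p,T in obs:
        o,d=ray(uv,p,T);d=d/np.linalg.norm(d);M=np.eye(3)-np.outer(d,d);A+=M;b+=M@o
    return np.linalg.solve(A,b)
def fitbox(L,obs,x0): # L Nx2 local corners, obs [(uvN,p,T)], x0=[x,y,yaw,z]
    def W(v):
        c,s=np.cos(v[2]),np.sin(v[2])
        return np.c_[L@np.array([[c,s],[-s,c]])+v[:2],np.full(len(L),v[3])]
    f=lambda v:np.concatenate([(proj(W(v),p,T)-uv).ravel() for uv,p,T in obs])
    r=least_squares(f,x0);return r.x,np.abs(r.fun).reshape(-1,2)
E
python3 - <<'E'
from h import *
from bench import ctrl
np.set_printoptions(precision=4,suppress=True)
pt,ps=ctrl.camera_params("top"),ctrl.camera_params("scene")
c=lambda a,s,o:(np.array(a,float)+.5)/s-.5+np.array(o)
t=lambda a:c(a,9,(330,165)); s=lambda a:c(a,8,(135,185))
# order: (+x,+y),(+x,-y),(-x,-y),(-x,+y)
L=np.array([[.07,.1],[.07,-.1],[-.05,-.1],[-.05,.1]])
ut=t([(168,97),(650,257),(572,532),(80,380)]); us=s([(535,388),(62,238),(260,50),(705,180)])
v,r=fitbox(L,[(ut,pt,pt["pose"]),(us,ps,ps["pose"])],[.6,0,-.3,.05]);print("dimmer",v,r.max())
for p,u in((pt,ut),(ps,us)):print(fitbox(L,[(u,p,p["pose"])],[.6,0,-.3,.05])[0])
def loc(P,v): 
    R=np.array([[np.cos(v[2]),np.sin(v[2])],[-np.sin(v[2]),np.cos(v[2])]]);return R@(P[:2]-v[:2])
mt=t((282,238));ms=s((450,258))
P=tri([(mt,pt,pt["pose"]),(ms,ps,ps["pose"])]);print("mark",P,loc(P,v))
P=tri([(t((443,328)),pt,pt["pose"]),(s((322,85)),ps,ps["pose"])]);print("griptop",P,loc(P,v))
t=lambda a:c(a,8,(240,135)); s=lambda a:c(a,7,(250,200))
L=np.array([[.14,.085],[.14,-.085],[-.05,-.085],[-.05,.085]])
ut=t([(98,105),(468,85),(500,503),(118,525)]);us=s([(540,462),(63,458),(105,105),(527,105)])
w,r=fitbox(L,[(ut,pt,pt["pose"]),(us,ps,ps["pose"])],[.6,.2,0,.06]);print("lamp",w,r.max())
for p,u in((pt,ut),(ps,us)):print(fitbox(L,[(u,p,p["pose"])],[.6,.2,0,.06])[0])
P=tri([(t((370,350)),pt,pt["pose"]),(s((231,80)),ps,ps["pose"])]);print("tabtop",P,loc(P,w))
P=tri([(t((307,474)),pt,pt["pose"]),(s((314,128)),ps,ps["pose"])]);print("redline",P,loc(P,w))
E
```

```text
dimmer [ 0.4474 -0.16   -0.2979  0.05  ] 1.3490406819098837
[ 0.4525 -0.1669 -0.2999  0.027 ]
[ 0.4311 -0.1661 -0.2924  0.0357]
mark [ 0.4867 -0.1299  0.0555] [0.0287 0.0403]
griptop [ 0.445  -0.183   0.0958] [ 0.0044 -0.0227]
lamp [0.5025 0.1631 0.0828 0.0597] 1.4419174748304613
[0.5091 0.1619 0.0772 0.0336]
[0.492  0.1628 0.0859 0.0496]
tabtop [0.5132 0.1342 0.1217] [ 0.0083 -0.0297]
redline [0.4706 0.1602 0.0632] [-0.032  -0.0003]
```

Dimmer is at about (0.447,-0.160) with yaw -0.298, and the lamp box at (0.503,0.163) with yaw 0.083. Heights agree with the text (0.050 and 0.060). Next I move above the grip and take a closer wrist view.

```bash
cat >> h.py <<'E'
def ori(yaw):
    x=np.array([-np.sin(yaw),np.cos(yaw),0]);y=np.array([0,0,-1.]);return np.c_[x,y,np.cross(x,y)]
def snap(ctrl,name):
    T=toolT(ctrl.current_tool_pos(),ctrl.current_eef_rot());im=ctrl.read_camera("wrist")
    cv2.imwrite(f"pics/{name}.png",im);np.save(f"pics/{name}.npy",T)
E
python3 - <<'E'
from h import *
from bench import ctrl
ctrl.move_l([.179,.599,.27],vel=.2)
O=ori(-.298);P0=np.array([.447,-.16]);e=O[:2,0]
q=ctrl.ik(np.r_[P0,.25],O);print(q)
ctrl.goto(np.r_[P0,.27],O);snap(ctrl,"w1")
ctrl.move_l(np.r_[P0-.025*e,.19],vel=.15);snap(ctrl,"w2")
print(ctrl.current_t(),ctrl.current_tool_pos())
E
```

```text
[-26.90599569  13.91294718  94.49076369   0.          71.59628913
 -99.8318534 ]
4.225 [ 0.44023953 -0.1839464   0.19082247]
```

View pics/w1.png

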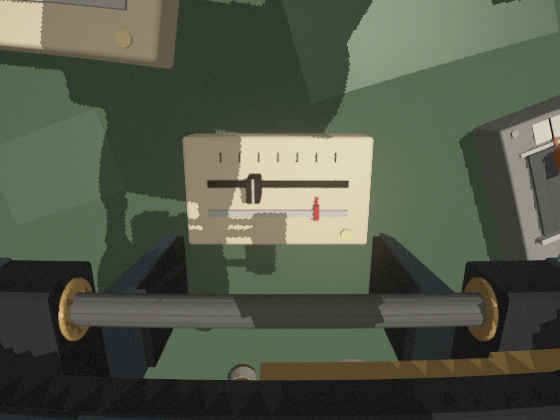

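View pics/w2.png

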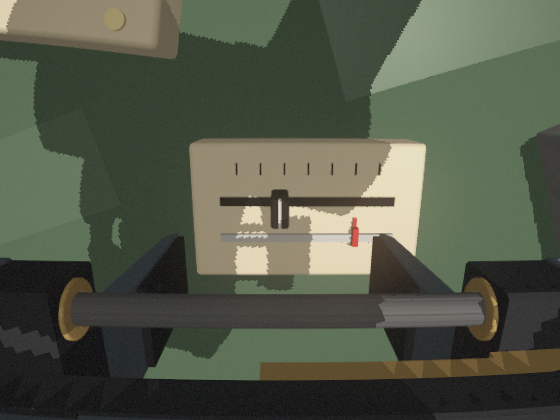

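The wrist views show the grip top line at about (280,210) and the red rider at about (355,233), with the slot square to the image. I'll enlarge them.

Run:
```python
import cv2
for n,(x,y,w,h) in {"w1":(235,165,100,70),"w2":(260,180,110,75)}.items():
    i=cv2.imread(f"pics/{n}.png")[y:y+h,x:x+w]
    cv2.imwrite(f"pics/{n}c.png",cv2.resize(i,None,fx=7,fy=7,interpolation=cv2.INTER_CUBIC))
```

```text
(no output)
```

View pics/w1c.png

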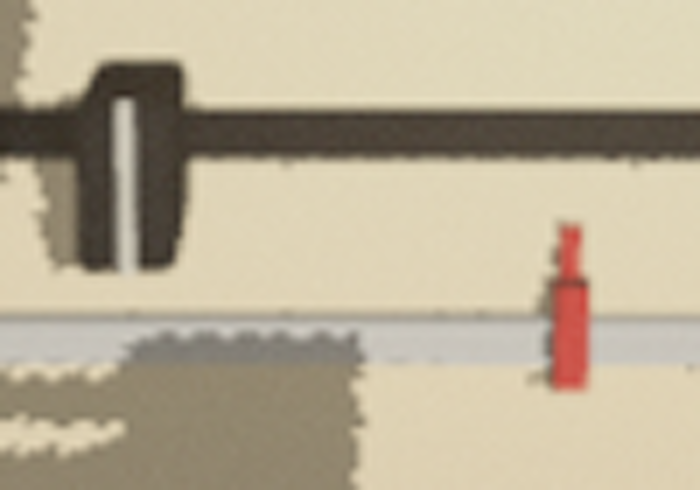

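View pics/w2c.png

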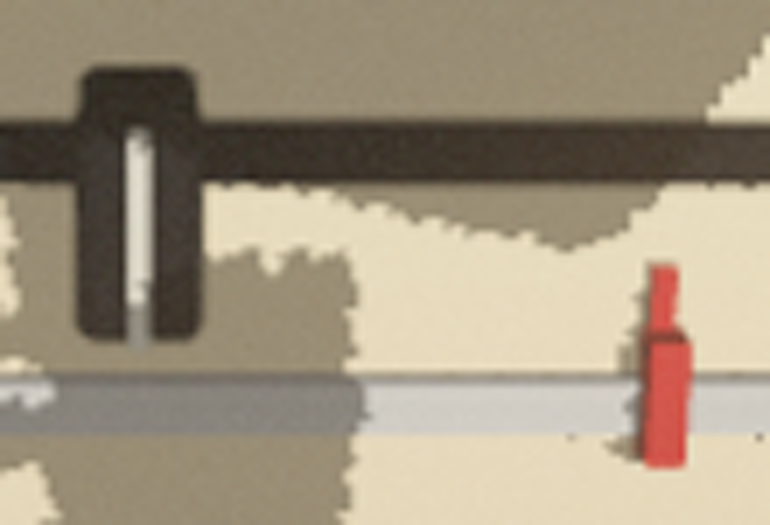

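Run:
```python
from h import *
from bench import ctrl
np.set_printoptions(precision=4,suppress=True)
p=ctrl.camera_params("wrist");T1=np.load("pics/w1.npy")@p["T_tool_cam"];T2=np.load("pics/w2.npy")@p["T_tool_cam"]
c=lambda a,o:(np.array(a,float)+.5)/7-.5+np.array(o)
O=ori(-.298);d=np.array([.4474,-.16])
def loc(P): return np.array([-O[:2,2]@(P[:2]-d),O[:2,0]@(P[:2]-d),P[2]])
for n,a,b,z in(("mark far",(569,386),(665,465),.0625),("mark near",(571,285),(668,338),.0625),("line near",(123,100),(139,133),.09),("line far",(126,268),(139,340),.09)):
    A=c(a,(235,165));B=c(b,(260,180))
    print(n,loc(tri([(A,p,T1),(B,p,T2)])),loc(atz(A,p,T1,z)),loc(atz(B,p,T2,z)))
# slot edges angle check
for x in ((190,130),(690,133)): print("slot",loc(atz(c(x,(235,165)),p,T1,.05)))
for x in ((210,152),(760,151)): print("slot",loc(atz(c(x,(260,180)),p,T2,.05)))
```

```text
mark far [0.0372 0.0389 0.0619] [0.0371 0.0388 0.0625] [0.0369 0.0388 0.0625]
mark near [0.0226 0.0394 0.057 ] [0.0214 0.0387 0.0625] [0.0207 0.0383 0.0625]
line near [-0.0125 -0.0254  0.095 ] [-0.0116 -0.0257  0.09  ] [-0.0112 -0.0254  0.09  ]
line far [ 0.0113 -0.0254  0.0923] [ 0.0119 -0.0257  0.09  ] [ 0.012  -0.0254  0.09  ]
slot [ 0.0004 -0.0184  0.05  ]
slot [0.0008 0.0574 0.05  ]
slot [ 0.0008 -0.0166  0.05  ]
slot [0.0006 0.051  0.05  ]
```

Grip and mark lie at own y = -0.0256 and +0.0387 (heights 0.092 and 0.062), which agrees with the text. I'll grasp along the slot with the tips at 70 mm, above the rider, and slide +64 mm.

Run:
```python
from h import *
from bench import ctrl
np.set_printoptions(precision=4,suppress=True)
O=ori(-.298);d=np.array([.4474,-.16])+.0004*-O[:2,2]
g=lambda y,z:np.r_[d+y*O[:2,0],z]
ctrl.move_l(g(-.0256,.12),vel=.15,ori=O)
print(ctrl.move_l(g(-.0256,.070),vel=.08,contact_N=8))
ctrl.command_gripper(0.0);print(ctrl.current_grip_width()*91,ctrl.current_contact_force())
ctrl.move_l(g(.0387,.070),vel=.05);print(ctrl.current_contact_force(),ctrl.current_tool_pos()-g(.0387,.07))
ctrl.sleep(.2)
ctrl.command_gripper(0.6);print(ctrl.current_t(),ctrl.current_contact_force())
ctrl.move_l(g(.0387,.17),vel=.15);snap(ctrl,"w3");print(ctrl.current_t())
i=cv2.imread("pics/w3.png")[150:280,190:380];cv2.imwrite("pics/w3c.png",cv2.resize(i,None,fx=4,fy=4,interpolation=cv2.INTER_CUBIC))
```

```text
False
14.076571091027485 [0.3101 0.7336 0.3302]
[ 1.0781  0.8975 -1.5278] [ 0. -0. -0.]
9.175 [-0.0616 -0.653   0.0946]
10.0417
```

View pics/w3c.png

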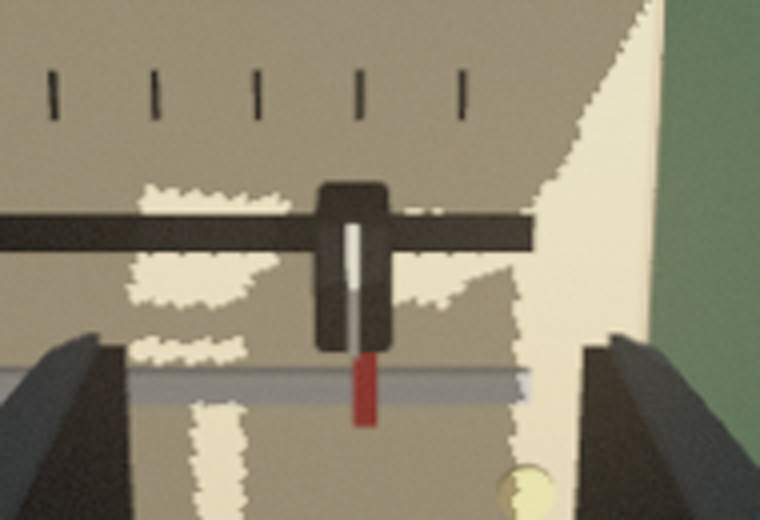

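The enlarged view puts the grip line at x≈353 and the rider at x≈365, so I'll compute the remaining offset.

Run:
```python
from h import *
from bench import ctrl
np.set_printoptions(precision=4,suppress=True)
p=ctrl.camera_params("wrist");T=np.load("pics/w3.npy")@p["T_tool_cam"]
c=lambda a:(np.array(a,float)+.5)/4-.5+np.array((190,150))
O=ori(-.298);d=np.array([.4474,-.16])
def loc(P): return np.array([-O[:2,2]@(P[:2]-d),O[:2,0]@(P[:2]-d),P[2]])
for n,a,z in(("mark",(365,425),.0625),("line",(353,225),.09),("line far",(353,350),.09),("l",(316,350),.09),("r",(391,350),.09)):print(n,loc(atz(c(a),p,T,z)))
q=ctrl.current_q();print(q)
```

```text
mark [0.037  0.0396 0.0625]
line [-0.0112  0.0372  0.09  ]
line far [0.0116 0.0372 0.09  ]
l [0.0116 0.0307 0.09  ]
r [0.0116 0.0439 0.09  ]
[-22.2149  19.6279 100.9267  -0.0006  59.5343 -95.1408]
```

The grip is about 2.3 mm short: inside tolerance, but cheap to improve. I'll nudge it, then go to the lamp box for two wrist views.

Run:
```python
from h import *
from bench import ctrl
np.set_printoptions(precision=4,suppress=True)
O=ori(-.298);d=np.array([.4474,-.16])+.0004*-O[:2,2]
g=lambda y,z:np.r_[d+y*O[:2,0],z]
ctrl.move_l(g(.0387,.070),vel=.12,contact_N=8)
ctrl.command_gripper(0.0)
ctrl.move_l(g(.0407,.070),vel=.01);ctrl.sleep(.1)
ctrl.command_gripper(0.6)
ctrl.move_l(g(.0407,.17),vel=.15);snap(ctrl,"w4");print(ctrl.current_t())
i=cv2.imread("pics/w4.png")[150:280,190:380];cv2.imwrite("pics/w4c.png",cv2.resize(i,None,fx=4,fy=4,interpolation=cv2.INTER_CUBIC))
O=ori(.083);P0=np.array([.5025,.1631]);e=O[:2,0]
ctrl.move_l(g(.0407,.25),vel=.2)
ctrl.goto(np.r_[P0-.01*e,.28],O);snap(ctrl,"w5")
ctrl.move_l(np.r_[P0-.03*e,.21],vel=.15);snap(ctrl,"w6");print(ctrl.current_t())
for n in "w5","w6":
  i=cv2.imread(f"pics/{n}.png")[90:290,180:380];cv2.imwrite(f"pics/{n}c.png",cv2.resize(i,None,fx=3,fy=3,interpolation=cv2.INTER_CUBIC))
```

```text
13.8083
16.1833
```

View pics/w4c.png

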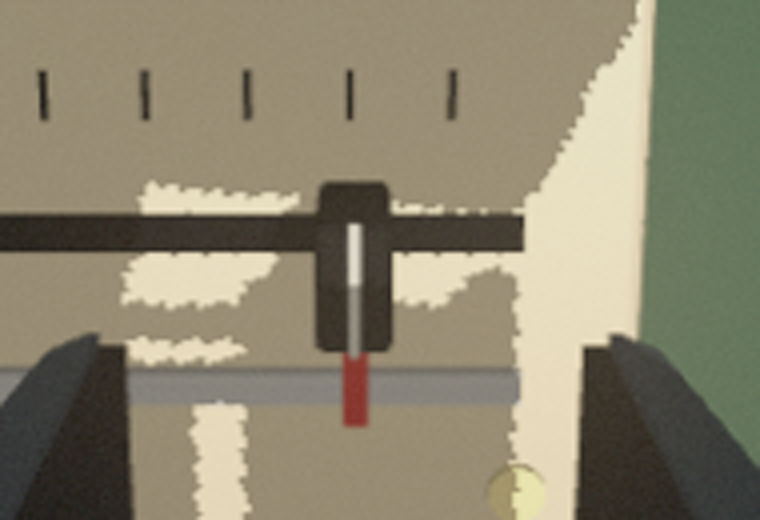

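View pics/w5c.png

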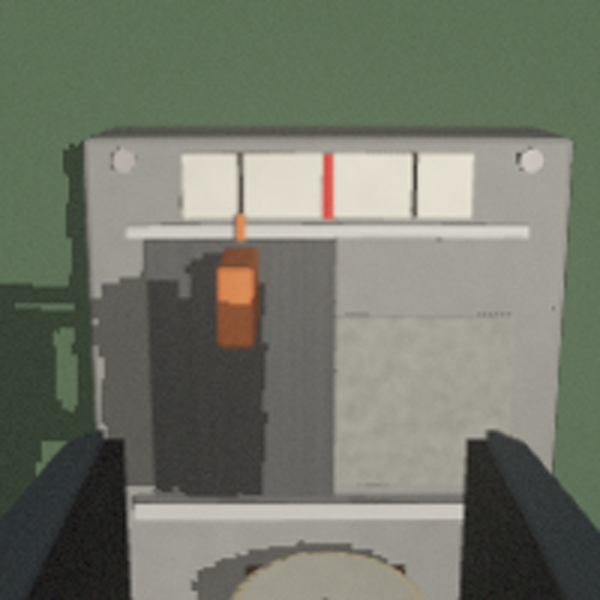

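View pics/w6c.png

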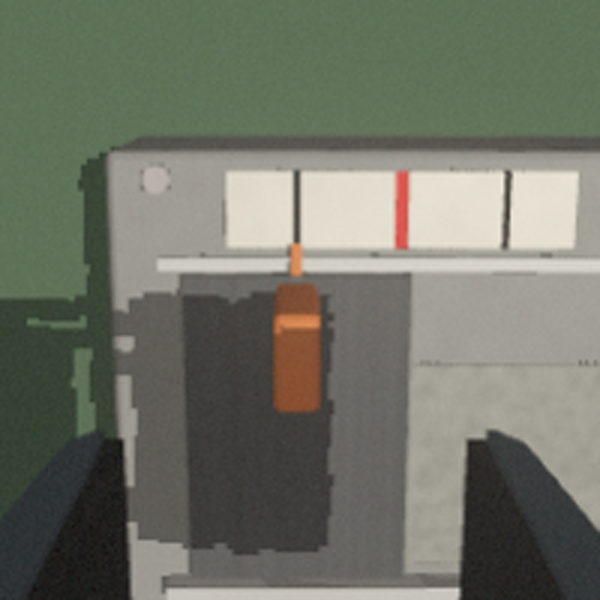

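Grip line and rider now coincide in w4 (x≈354 and 355). The w5/w6 views show the tab at the shut line, with the red line at x≈328 (w5) and 402 (w6). I'll measure from these.

Run:
```python
from h import *
from bench import ctrl
np.set_printoptions(precision=4,suppress=True)
p=ctrl.camera_params("wrist");T1=np.load("pics/w5.npy")@p["T_tool_cam"];T2=np.load("pics/w6.npy")@p["T_tool_cam"]
c=lambda a:(np.array(a,float)+.5)/3-.5+np.array((180,90))
O=ori(.083);d=np.array([.5025,.1631])
def loc(P): return np.array([-O[:2,2]@(P[:2]-d),O[:2,0]@(P[:2]-d),P[2]])
for n,a,b,z in(("tab farL",(217,347),(275,411),.107),("tab farR",(256,347),(320,411),.107),("red n",(328,154),(402,172),.06),("red f",(328,217),(402,248),.06),("shut n",(240,154),(298,172),.06),("open n",(415,154),(508,172),.06),("open f",(415,217),(506,248),.06),("shut f",(241,217),(297,248),.06),("boxL",(85,140),(107,151),.06),("boxR",(572,142),(572,142),.06)):
    A=c(a);B=c(b)
    print(n,loc(tri([(A,p,T1),(B,p,T2)])),loc(atz(A,p,T1,z)),loc(atz(B,p,T2,z)))
```

```text
tab farL [ 0.0113 -0.0366  0.1082] [ 0.0117 -0.0368  0.107 ] [ 0.0116 -0.0365  0.107 ]
tab farR [ 0.0132 -0.0248  0.1019] [ 0.0117 -0.0245  0.107 ] [ 0.0116 -0.025   0.107 ]
red n [-0.0444 -0.0008  0.0582] [-0.0446 -0.0009  0.06  ] [-0.0445 -0.001   0.06  ]
red f [-0.0233 -0.0008  0.0636] [-0.0229 -0.0007  0.06  ] [-0.0226 -0.0005  0.06  ]
shut n [-0.0455 -0.0306  0.0701] [-0.0446 -0.0311  0.06  ] [-0.0444 -0.0306  0.06  ]
open n [-0.0448  0.0288  0.0621] [-0.0446  0.029   0.06  ] [-0.0446  0.0292  0.06  ]
open f [-0.023   0.0294  0.0612] [-0.0229  0.0296  0.06  ] [-0.0227  0.0296  0.06  ]
shut f [-0.0234 -0.0308  0.0645] [-0.0229 -0.031   0.06  ] [-0.0226 -0.0308  0.06  ]
boxL [-0.0475 -0.0905  0.0261] [-0.0496 -0.0843  0.06  ] [-0.0505 -0.0847  0.06  ]
boxR [ 0.6447  2.3991 -9.556 ] [-0.049   0.0831  0.06  ] [-0.0531  0.0471  0.06  ]
```

Tab sits at own y -0.0307 (shut) and needs to be at -0.0007. I'll grasp it along the travel with the tips at 78 mm, clear of the plate, and slide 30 mm slowly.

Run:
```python
from h import *
from bench import ctrl
np.set_printoptions(precision=4,suppress=True)
O=ori(.085);d=np.array([.5025,.1631])-.001*-O[:2,2]
g=lambda y,z:np.r_[d+y*O[:2,0],z]
ctrl.move_l(g(-.0307,.13),vel=.15,ori=O)
print(ctrl.move_l(g(-.0307,.078),vel=.08,contact_N=8))
ctrl.command_gripper(0.0);print(ctrl.current_grip_width()*91,ctrl.current_contact_force())
ctrl.move_l(g(-.0007,.078),vel=.03);ctrl.sleep(.7)
print(ctrl.current_contact_force(),ctrl.current_tool_pos()-g(-.0007,.078),ctrl.current_grip_width()*91)
snap(ctrl,"w7");print(ctrl.current_t())
cv2.imwrite("pics/s7.png",ctrl.read_camera("scene"))
t=ctrl.read_camera("top");cv2.imwrite("pics/t7.png",t)
i=cv2.imread(f"pics/w7.png")[0:300,130:430];cv2.imwrite(f"pics/w7c.png",cv2.resize(i,None,fx=2,fy=2,interpolation=cv2.INTER_CUBIC))
```

```text
False
12.016852244633077 [-0.6114  7.7513  0.6011]
[ 1.064  -7.3893  3.0291] [ 0.0001 -0.0001  0.    ] 12.209223973033605
20.2917
```

View pics/w7c.png

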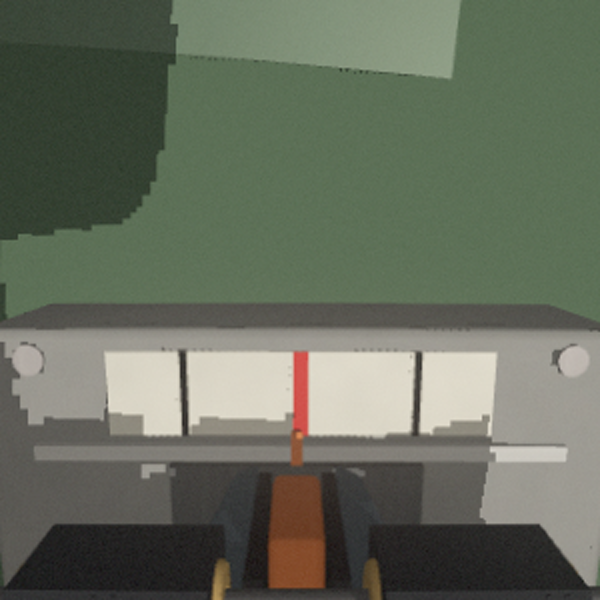

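View pics/s7.png

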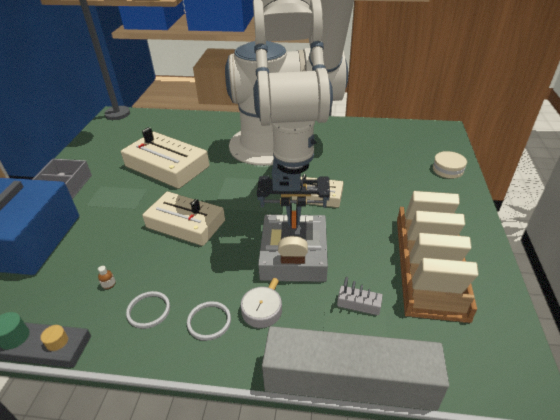

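The pointer is at x≈298 against the red line at x≈301, about 0.8 mm short. The measured 7.4 N matches the spring at half travel, and the bystanders look unmoved. Handing in.

Run:
```python
from bench import ctrl
print(ctrl.current_t(),ctrl.current_contact_force(),ctrl.current_grip_width()*91);print(ctrl.sign_off())
```

```text
20.3917 [ 0.49526374 -7.30293694  2.8615199 ] 11.922892568244478
the job is handed in; nothing more can be done
None
```

The job is handed in at about 20.4 s; no verdict is reported, so the result rests on my own last checks.

- **Dimmer:** I slid the black grip of the middle-sized dimmer level with the red set mark while the shutter was still shut. The first slide ended about 2.3 mm short by the wrist picture, though the tool position said it was on the mark. I nudged it 2 mm. The next wrist picture showed the grip line and the mark within about 0.3 mm. The gripper then let go and moved clear.
- **Shutter:** I gripped the orange tab and slid it 30 mm, and it is still held there. Its pointer is about 0.8 mm short of the red line. The 7.3 N pull on the tool fits the 7.5 N the spring should give at half travel, and the end stop was never approached.
- **Fit while gripping the tab:** closing on it at the shut end gave a 7.8 N side force. My grasp centre was probably slightly beyond the tab, pressing it against its shut stop. It did no visible harm.
- **Bystanders:** in the last scene picture, taken just before hand-in, everything else looks where it was. I checked this by eye only.

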